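Sign off the job card with the green self-inking stamp

TASK

Sign off the job card on the clipboard: take the green stamp out of its tray, stand it square inside the stamp box that has no print in it yet, press its head fully down to the stop, and then set it back, without dropping it, upright in its own place in the tray with the head sprung up. Do not print anywhere else, and leave the red stamp and the multimeter alone.

Things in the scene. Friction and masses are not known exactly. Their poses are not given: they have to be found in the camera images.
- green_stamp: Self-inking stamp, the one to use: black plastic frame with a green spring-loaded head on top, loose, about 0.15 kg, 96 mm tall in all. Origin: centre of the underside of its foot; z up, y along its long side. Foot 40 mm (x) by 62 mm (y). The green head is a block with rounded edges, 40 mm (x) by 66 mm (y), from 62 to 96 mm above the underside: grasp it across its 40 mm width. Below the head the frame is open and only 28 mm wide, with two thin green arms on its ends.
- green_stamp_head (a joint): How far the green head is pushed down into its stamp: 0 m = up (rest), 0.024 m = at the stop, where it prints. A spring lifts it; it takes about 5 N to start it moving and about 13 N to hold it at the stop.
- green_stamp_top (a point): Centre of the top face of the green head (moves down with the head).
- red_stamp: The same stamp with a red head, standing in the other well of the tray; must be left alone. Origin: centre of the underside.
- stamp_tray: Fixed grey tray, 66 mm (x) by 166 mm (y), rim 16 mm high, walls 5 mm, floor 5 mm above the mat; a wall across the middle makes two wells of 56 mm (x) by 75.5 mm (y), centred 40 mm either side of its origin along y. One stamp stands in each, long side along y; which is in which changes. Origin: centre of the underside.
- job_board: Fixed clipboard lying flat, 250 mm (x) by 176 mm (y), with a white job card whose face is 6 mm above the mat; origin at the centre of its underside. A steel clip 25 mm high at most holds the card at the far end (+x). At the near end (-x) two outlined stamp boxes lie side by side along y, each 50 mm (x) by 72 mm (y), their centres 70 mm from the origin towards -x and 37.5 mm either side.
- empty_field: The stamp box with no print in it (four pale corner ticks only): origin at its centre on the card's face, x across its 50 mm side, y along its 72 mm side. The stamp belongs here, long side along y. It can be the left or the right box.
- old_print: The other stamp box, which carries an old green oblong print with a tick; origin at the box's centre.
- meter: Multimeter with a yellow rim, 160 x 83 x 47 mm, loose, lying to the right; bystander. Origin: centre of its underside.
- ball_camera: Fixed black ball camera on a round foot 132 mm wide and a thin stem, 442 mm tall, its ball about 100 mm wide at the top; stands to the right of the clipboard: keep the arm clear of it. Origin: centre of the underside of its foot.
Not all that is in view belongs to the job. Leave any blue look-alike of the green_stamp alone.

How it is judged:
By the outcome, as a careful person would: the job done as asked, in the order asked, and still so for the second after the job is handed in, with the robot touching nothing.
It also fails if it takes over 48 s, if anything falls off the work surface, if the arm or the gripper's body presses on something with over 40 N, if the wrist force passes 120 N, or if a joint passes its speed limit or range.

ROBOT

A 6-joint arm with a two-finger parallel gripper is mounted at the origin on a cart in front of the work surface, level with it; the furniture and walls round the work are solid. World frame = base frame: x ahead of the robot, y to its left, z up, the work surface at z = 0. Lengths are in m, angles in degrees, forces in N, time in s.
With the tool pointing down it reaches from about 0.25 to 0.725 m from the base axis. Payload 9.7 kg.
Tool frame: the origin (TCP) lies midway between the tips of the shut fingers; the grasp point (between the pads) lies 19 mm behind it; z points along the fingers, y is the line along which they close (so a half turn about z gives the same grasp; the last joint's range is limited). The gripper opens to 85 mm and grips with 20 to 120 N. Pads are 22 mm wide; open, the fingers measure 114 mm over their backs; the gripper's body (76 mm by 85 mm) begins 54 mm behind the grasp point. The pads swing forward as they close: fully open they stand 13 mm farther back than shut.
Start: joints at [-66.578, 4.979, 10.078, 95.1, 0, 90], TCP at [0.219, -0.505, 0.231] pointing down, gripper open.
Joint ranges: [-179.16, 179.16], [-48.56, 103.87], [-65.8, 70.77], [-126.05, 130.52], [-82.76, 87.17], [-180, 180]. Speed limits (degrees/s): [127.2, 127.2, 147.25, 180, 180, 180].

INTERFACE

Orientations are given as [roll, pitch, yaw] about the fixed x, y, z axes, in that order (R = Rz(yaw) Ry(pitch) Rx(roll)).
In Python, from workcell import bot gives the robot as it stands.
- The arm moves only by the shell command python3 -m crank 'ROWS' [FORCE]. ROWS is JSON, a list of rows, each an object with "gripper": the finger opening in mm, from 0 to 85.4; "travel": the shift along the tool's x, y, z in mm, a list of three; "twist": the turn, a rotation vector about the tool's x, y, z in rad, a list of three. In form: [{"gripper": gripper, "travel": [tx, ty, tz], "twist": [rx, ry, rz]}, ...]. A call has 1 to 12 rows; each row shifts and turns the commanded pose from where the row before left it, along the tool's axes as they then stand; what a row does not reach is not made up. A row lasts 1/8 s, in which the tool goes at most 62.5 mm and 10.7 degrees, less where a joint would pass 70% of its speed; a pose out of reach is approached as far as the arm can. A call is refused whole if a number of a shift passes 62.5 or a number of a turn 0.188, either way. A call with a gripper value outside its range is refused whole. The fingers move at their own pace and stop on an object; FORCE is the grip in N (left out, the last holds). Time passes only in rows, so rows that do not move let the fingers close. It gives the time, the measured TCP pose, the force, the opening and the grip force at its end, in the units of the state.
- bot.get_obs(): the state, without advancing time (a new reading comes with each control period).
- bot.camera(name): name is "scene" or "top"; returns the picture (400x640x3 uint8, red, green, blue); there is no depth.
- bot.calibration(name): a dict with "vfov" (degrees; the focal length in pixels is half the picture's height over the tangent of half this angle, whatever the lens; pixels are square), "cx", "cy" (the principal point, pixels), "camera_from_world" (4x4, takes a point from world to camera coordinates). Camera axes: x right, y down, z forward; pixel columns grow to the right and rows downward; lengths in m; the calibration is good to about 2 mm. A picture is of the moment at which its call begins. calibration takes no time and is no camera call.
- bot.job_done(): hands the job in; it is judged then, once.
The state is a dict: "time": time; "q": joint angles; "qd": joint speeds; "joint_efforts": joint torques, N m; "ee_pos": TCP position; "tcp_rot": TCP orientation; "wrist_force": force on the tool from outside, world axes, zero at the start; "torque": the same for the moment, N m; "opening": finger opening in m; "grasp_force": force on a finger pad.
Only numpy, scipy, OpenCV 4.12 (cv2) and the standard library are available. Lean on these libraries where they do the work, as an engineer would, in place of code of your own. Each camera call takes 0.05 s, during which the arm holds its last target. There are 200 camera calls.

## Working session

There is one attempt and no reset: what is moved stays moved. The work goes in short steps, Python scripts to look and compute and a shell command to move; the robot and the scene stay as the last step left them, time stands still between calls to the robot, and variables do not carry over. Pictures are saved under pics/ and viewed, at most 10 in all, crops included, and the job is handed in when it is done.

```bash
mkdir -p pics; ls; python3 - <<'E'
from workcell import bot
import cv2
o=bot.get_obs();print(o)
for n in("scene","top"):
    im=bot.camera(n);cv2.imwrite(f"pics/{n}0.png",im[:,:,::-1]);print(bot.calibration(n))
E
```

```text
pics
{'time': 0.0, 'q': array([-6.65781955e+01,  5.01214683e+00,  1.00340598e+01,  9.50986580e+01,
       -5.67446175e-04,  9.00009409e+01]), 'qd': array([-0.0307367 , -0.07141152, -0.00281493,  0.0420797 ,  0.07077501,
       -0.00010896]), 'joint_efforts': array([-5.24559189e-03, -5.20389318e+01,  4.64802647e+01,  1.64346228e-02,
       -1.80424149e-04, -6.05327244e-06]), 'ee_pos': array([ 0.21853188, -0.50447767,  0.23056949]), 'tcp_rot': array([-1.79923255e+02,  5.68705948e-04,  2.34208644e+01]), 'wrist_force': array([0.3333434 , 0.19792152, 0.62649024]), 'torque': array([-0.01622048,  0.03406207, -0.02827909]), 'grasp_force': 0.0, 'opening': 0.08556994821848808}
{'vfov': 50.315756123702506, 'cx': 315.6039555867778, 'cy': 193.1730266087717, 'camera_from_world': array([[-0.86325714, -0.50455486, -0.01454318,  0.47319429],
       [-0.38385268,  0.67490919, -0.63020212,  0.20904492],
       [ 0.32778686, -0.53844404, -0.77629491,  1.09805109],
       [ 0.        ,  0.        ,  0.        ,  1.        ]])}
{'vfov': 55.98980745938055, 'cx': 322.3186927929052, 'cy': 203.79914039131597, 'camera_from_world': array([[-0.02893523, -0.99955452, -0.00731557,  0.11293417],
       [-0.98794088,  0.02971116, -0.15195413,  0.50346275],
       [ 0.15210379,  0.00283053, -0.98836047,  1.03950521],
       [ 0.        ,  0.        ,  0.        ,  1.        ]])}
```

View pics/scene0.png

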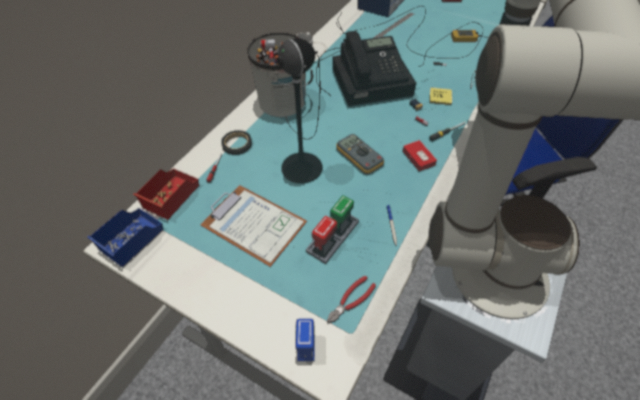

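View pics/top0.png

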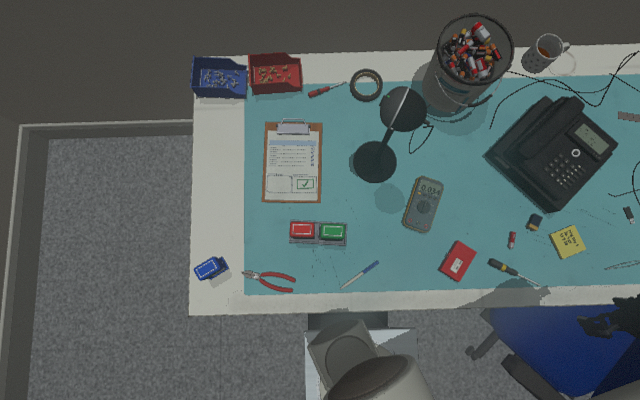

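The scene shows the clipboard left of the ball camera and the red and green stamps in the tray. In the top view the green head is at about (333,232), red at (302,231), the empty box at about (279,183), and the old print at (305,183).

```bash
cat > h.py <<'E'
import numpy as np,cv2
from workcell import bot
def ray(n,px):
    c=bot.calibration(n);f=200/np.tan(np.radians(c["vfov"]/2));M=np.array(c["camera_from_world"]);R,t=M[:3,:3],M[:3,3]
    d=R.T@np.array([(px[0]-c["cx"])/f,(px[1]-c["cy"])/f,1]);return -R.T@t,d
def plane(n,px,z):
    o,d=ray(n,px);return (o+d*(z-o[2])/d[2])
def proj(n,P):
    c=bot.calibration(n);f=200/np.tan(np.radians(c["vfov"]/2));M=np.array(c["camera_from_world"])
    p=M[:3,:3]@np.array(P)+M[:3,3];return np.array([c["cx"]+f*p[0]/p[2],c["cy"]+f*p[1]/p[2]])
def blob(im,lo,hi,box):
    hsv=cv2.cvtColor(im,cv2.COLOR_RGB2HSV);m=cv2.inRange(hsv,lo,hi);k=np.zeros_like(m);x0,y0,x1,y1=box;k[y0:y1,x0:x1]=255;m&=k
    cs,_=cv2.findContours(m,cv2.RETR_EXTERNAL,cv2.CHAIN_APPROX_NONE);c=max(cs,key=cv2.contourArea);return c,m
E
python3 - <<'E'
from h import *
im=cv2.imread("pics/top0.png")[:,:,::-1].copy()
S=cv2.imread("pics/scene0.png")[:,:,::-1].copy()
for nm,lo,hi,box,z in(("green",(50,90,60),(80,255,255),(315,215,352,250),.096),("red",(0,130,60),(8,255,255),(280,215,320,250),.096),("board",(8,80,60),(20,255,255),(255,110,330,215),.004)):
    c,m=blob(im,lo,hi,box);r=cv2.minAreaRect(c);P=np.array([plane("top",p,z) for p in cv2.boxPoints(r)])
    print(nm,r,"ctr",plane("top",r[0],z).round(4));print(P[:,:2].round(4).tolist())
c,m=blob(S,(50,90,40),(80,255,255),(325,190,360,230));print("scene green",cv2.boundingRect(c),cv2.minAreaRect(c))
# tray in both views, enlarged
a=cv2.resize(im[120:250,250:360],None,fx=5,fy=5,interpolation=2)[:600];b=None
cv2.imwrite("pics/c1.png",a[:,:,::-1])
E
```

```text
green ((332.5, 231.5), (15.0, 23.0), 90.0) ctr [0.4218 0.0728 0.096 ]
[[0.4429, 0.103], [0.4411, 0.0412], [0.4009, 0.0427], [0.4027, 0.1042]]
red ((301.5, 229.0), (14.0, 23.0), 90.0) ctr [0.431  0.1558 0.096 ]
[[0.4508, 0.1864], [0.449, 0.1244], [0.4113, 0.1253], [0.4131, 0.1869]]
board ((291.567626953125, 162.18504333496094), (58.11034393310547, 79.51405334472656), 1.1691393852233887) ctr [0.6415 0.1871 0.004 ]
[[0.5247, 0.2777], [0.7715, 0.2716], [0.7621, 0.0936], [0.516, 0.1055]]
scene green (331, 196, 23, 31) ((340.5, 209.5), (16.600000381469727, 29.40000343322754), 36.869895935058594)
```

View pics/c1.png

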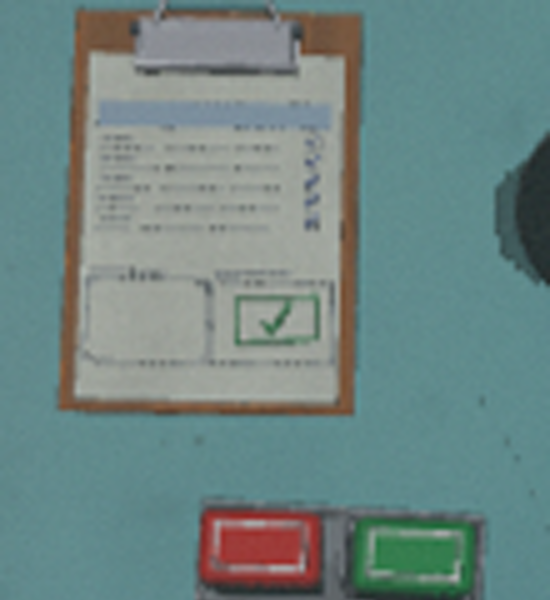

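The crop shows the left box empty, with corners at crop px (87,275), (210,282), (208,362), (82,357). The white frame on the red head is centred at about (259,546), and on the green head at about (415,555).

```bash
python3 - <<'E'
from h import *
g=lambda p,z:plane("top",((p[0]+.5)/5-.5+250,(p[1]+.5)/5-.5+120),z)
A=lambda v:np.degrees(np.arctan2(v[1],v[0])).round(2)
bl,br,tr,tl=[g(p,.003) for p in((60,410),(355,412),(362,14),(77,12))]
print("board",((bl+br+tr+tl)/4).round(4),"L/W",np.linalg.norm(tl-bl),np.linalg.norm(tr-br),np.linalg.norm(bl-br),np.linalg.norm(tl-tr),"yaw",A(tl-bl),A(tr-br),A(bl-br)-90,A(tl-tr)-90)
C=(bl+br+tr+tl)/4;u=(tl-bl)+(tr-br);u/=np.linalg.norm(u);y=(bl-br)+(tl-tr);y/=np.linalg.norm(y)
print("field from board",(C-.07*u+.0375*y).round(4))
q=[g(p,.006) for p in((87,275),(210,282),(208,362),(82,357))];print("box",(sum(q)/4).round(4),A(q[0]-q[1])-90,A(q[3]-q[2])-90,A(q[0]-q[3]),np.linalg.norm(q[0]-q[1]),np.linalg.norm(q[0]-q[3]))
r=sum(g(p,.096) for p in((213,520),(307,523),(304,572),(211,568)))/4
G=[g(p,.096) for p in((370,530),(465,532),(460,582),(367,577))];gc=sum(G)/4
print("red",r.round(4),"green",gc.round(4),"yaw",A(r-gc)-90,np.linalg.norm(r-gc))
print("heads using scene",plane("scene",(340.5,209.5),.085).round(4))
S=cv2.imread("pics/scene0.png")
im=S[170:270,190:370];im=cv2.resize(im,None,fx=4.4,fy=4.4,interpolation=2);
for P,col in((gc,(255,0,255)),(r,(255,0,255)),(sum(q)/4,(255,0,0))):
    p=proj("scene",P);print(p);cv2.circle(im,tuple(int(v) for v in ((p[0]-190+.5)*4.4,(p[1]-170+.5)*4.4)),3,col,-1)
cv2.imwrite("pics/c2.png",im)
E
```

```text
board [0.6444 0.1849 0.003 ] L/W 0.24741200882116718 0.24703884520665198 0.17519329132214095 0.17494333913174492 yaw -2.67 -2.61 -2.1200000000000045 -2.239999999999995
field from board [0.5759 0.2256 0.003 ]
box [0.5771 0.2256 0.006 ] -5.079999999999998 -4.040000000000006 -3.79 0.07387934948324244 0.049968210597287496
red [0.4317 0.1561 0.096 ] green [0.4241 0.0721 0.096 ] yaw -5.159999999999997 0.08434416911551375
heads using scene [0.4257 0.076  0.085 ]
[341.85359915 206.22323266]
[323.61298874 227.92504213]
[264.64109849 243.05892398]
```

View pics/c2.png

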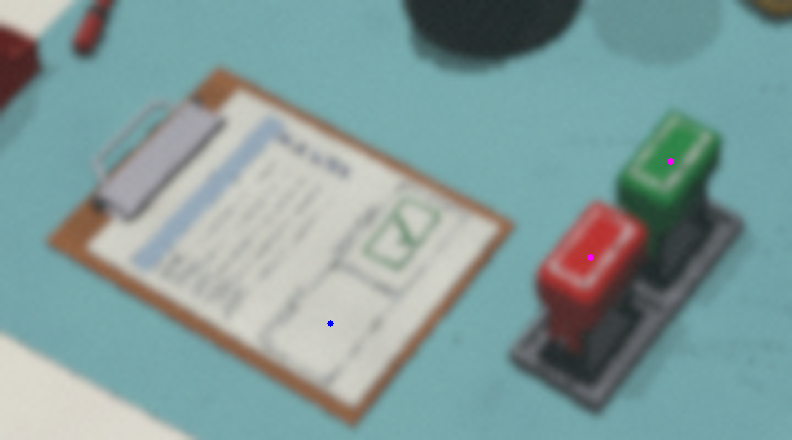

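Both views agree: the green head is at about (0.424, 0.072) with tray yaw about -5°, and the empty box is at about (0.577, 0.226) with yaw about -2.6°. I'll rotate the tool first, then travel.

```bash
cat >> h.py <<'E'
def delta(x,y,z,yaw):
    o=bot.get_obs();p=o["ee_pos"];ps=np.radians(o["tcp_rot"][2]);d=np.array([x,y])-p[:2]
    print("t",round(o["time"],2),"pos",p.round(4),"rot",o["tcp_rot"].round(2),"F",o["wrist_force"].round(1),"open",round(o["opening"],4),"grip",round(o["grasp_force"],1))
    print("tool mm",1000*np.array([d@[np.cos(ps),np.sin(ps)],d@[np.sin(ps),-np.cos(ps)],p[2]-z]).round(4),"rz",-np.radians(yaw-o["tcp_rot"][2]).round(4))
E
python3 -m crank '[{"gripper":85,"travel":[0,0,0],"twist":[0,0,-0.18]},{"gripper":85,"travel":[0,0,0],"twist":[0,0,-0.18]},{"gripper":85,"travel":[0,0,0],"twist":[0,0,-0.18]},{"gripper":85,"travel":[0,0,0],"twist":[0,0,-0.18]},{"gripper":85,"travel":[0,0,0],"twist":[0,0,-0.18]},{"gripper":85,"travel":[0,0,0],"twist":[0,0,-0.18]},{"gripper":85,"travel":[0,0,0],"twist":[0,0,0]}]' 60
python3 -c "
from h import *
delta(.4237,.0722,.20,85)"
```

```text
time: 0.98
ee_pos: [0.2186, -0.5046, 0.2309]
tcp_rot: [-180.0, -0.0, 85.2]
wrist_force: [1.0, -0.1, 1.1]
opening: 0.0855
grasp_force: 0.0
t 0.97 pos [ 0.2186 -0.5046  0.2309] rot [-1.7998e+02 -4.0000e-02  8.5230e+01] F [ 1.  -0.1  1.1] open 0.0855 grip 0.0
tool mm [591.8 156.5  30.9] rz 0.004
```

```bash
python3 -m crank '[{"gripper":85,"travel":[30,8,2],"twist":[0,0,0]},{"gripper":85,"travel":[53,14,2],"twist":[0,0,0]},{"gripper":85,"travel":[57,15,3],"twist":[0,0,0]},{"gripper":85,"travel":[57,15,3],"twist":[0,0,0]},{"gripper":85,"travel":[57,15,3],"twist":[0,0,0]},{"gripper":85,"travel":[57,15,3],"twist":[0,0,0]},{"gripper":85,"travel":[57,15,3],"twist":[0,0,0]},{"gripper":85,"travel":[57,15,3],"twist":[0,0,0]},{"gripper":85,"travel":[57,15,3],"twist":[0,0,0]},{"gripper":85,"travel":[55,15,3],"twist":[0,0,0]},{"gripper":85,"travel":[35,10,3],"twist":[0,0,0.004]},{"gripper":85,"travel":[20,4.5,0],"twist":[0,0,0]}]'
python3 -m crank '[{"gripper":85,"travel":[0,0,0],"twist":[0,0,0]},{"gripper":85,"travel":[0,0,0],"twist":[0,0,0]}]'
python3 - <<'E'
from h import *
delta(.4237,.0722,.14,85)
a=bot.camera("scene");b=bot.camera("top")
a=cv2.resize(a[90:290,240:440],None,fx=2,fy=2,interpolation=2);b=cv2.resize(b[130:330,230:430],None,fx=2,fy=2,interpolation=2)
cv2.imwrite("pics/c3.png",np.hstack([a,b])[:,:,::-1])
E
```

```text
time: 2.48
ee_pos: [0.4233, 0.0743, 0.1998]
tcp_rot: [-180.0, 0.0, 84.9]
wrist_force: [0.4, -0.6, 1.1]
opening: 0.0851
grasp_force: 0.0
time: 2.72
ee_pos: [0.423, 0.072, 0.2003]
tcp_rot: [-180.0, 0.0, 84.9]
wrist_force: [0.3, 0.6, 0.7]
opening: 0.0848
grasp_force: 0.0
t 2.73 pos [0.423  0.072  0.2003] rot [-1.7999e+02  2.0000e-02  8.4950e+01] F [0.3 0.6 0.7] open 0.0848 grip 0.0
tool mm [ 0.2  0.7 60.3] rz -0.0009
```

View pics/c3.png

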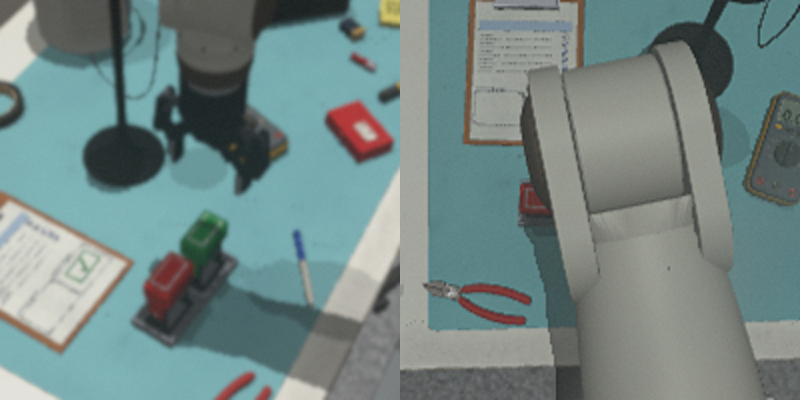

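The left half shows the open fingers straddling the green head (near (205,235) of the crop) with nothing in between. Descend and grip.

```bash
python3 -m crank '[{"gripper":85,"travel":[0,0.7,25],"twist":[0,0,0]},{"gripper":85,"travel":[0,0,35],"twist":[0,0,0]},{"gripper":85,"travel":[0,0,30],"twist":[0,0,0]},{"gripper":85,"travel":[0,0,20],"twist":[0,0,0]},{"gripper":85,"travel":[0,0,15],"twist":[0,0,0]},{"gripper":85,"travel":[0,0,10],"twist":[0,0,0]},{"gripper":85,"travel":[0,0,5],"twist":[0,0,0]},{"gripper":85,"travel":[0,0,0],"twist":[0,0,0]}]'
python3 -m crank '[{"gripper":50,"travel":[0,0,0],"twist":[0,0,0]},{"gripper":50,"travel":[0,0,0],"twist":[0,0,0]},{"gripper":50,"travel":[0,0,0],"twist":[0,0,0]},{"gripper":50,"travel":[0,0,0],"twist":[0,0,0]}]'
python3 - <<'E'
from h import *
delta(.4237,.0722,.06,85)
a=bot.camera("scene")
cv2.imwrite("pics/c4.png",cv2.resize(a[130:280,260:420],None,fx=4,fy=4,interpolation=2)[:,:,::-1])
E
```

```text
time: 3.82
ee_pos: [0.424, 0.0724, 0.0604]
tcp_rot: [180.0, -0.0, 85.1]
wrist_force: [0.3, -0.3, -0.3]
opening: 0.0849
grasp_force: 0.0
time: 4.32
ee_pos: [0.4239, 0.0725, 0.0604]
tcp_rot: [180.0, -0.0, 85.1]
wrist_force: [0.5, -0.5, 0.5]
opening: 0.0501
grasp_force: 0.0
t 4.33 pos [0.4239 0.0725 0.0604] rot [179.99  -0.    85.08] F [ 0.5 -0.5  0.5] open 0.0501 grip 0.0
tool mm [-0.3 -0.2  0.4] rz 0.0013
```

View pics/c4.png

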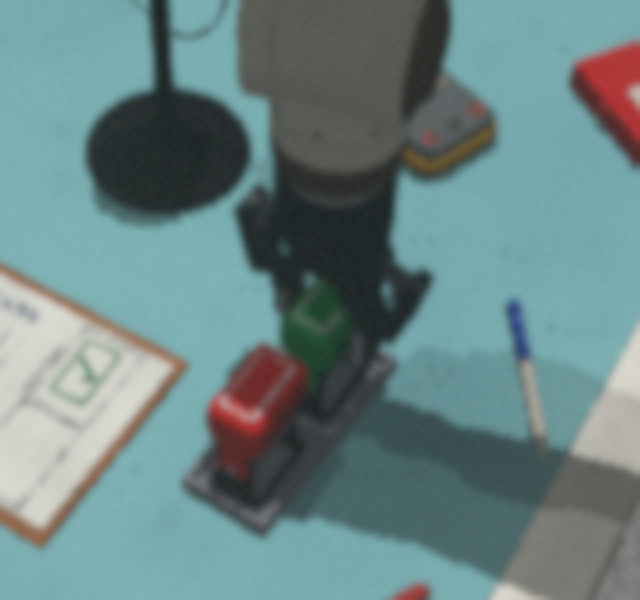

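The fingers straddle the green head, which is centred between them at about (318,325). Close and lift.

```bash
python3 -m crank '[{"gripper":35,"travel":[0,0,0],"twist":[0,0,0]},{"gripper":30,"travel":[0,0,0],"twist":[0,0,0]},{"gripper":25,"travel":[0,0,0],"twist":[0,0,0]},{"gripper":25,"travel":[0,0,0],"twist":[0,0,0]}]' 70
python3 -m crank '[{"gripper":25,"travel":[0,0,-3],"twist":[0,0,0]},{"gripper":25,"travel":[0,0,-10],"twist":[0,0,0]},{"gripper":25,"travel":[0,0,-25],"twist":[0,0,0]},{"gripper":25,"travel":[0,0,-30],"twist":[0,0,0]},{"gripper":25,"travel":[0,0,-30],"twist":[0,0,0]},{"gripper":25,"travel":[0,0,-10],"twist":[0,0,0]},{"gripper":25,"travel":[0,0,0],"twist":[0,0,0]},{"gripper":25,"travel":[0,0,0],"twist":[0,0,0]}]'
python3 - <<'E'
from h import *
delta(.5765,.2256,.168,87.4)
a=bot.camera("scene")
cv2.imwrite("pics/c5.png",cv2.resize(a[100:280,230:430],None,fx=3,fy=3,interpolation=2)[:,:,::-1])
E
```

```text
time: 4.88
ee_pos: [0.424, 0.0724, 0.0604]
tcp_rot: [180.0, -0.0, 85.1]
wrist_force: [-0.7, 0.1, 3.1]
opening: 0.0393
grasp_force: 71.5
time: 5.88
ee_pos: [0.4234, 0.0724, 0.1671]
tcp_rot: [-179.9, 0.0, 85.1]
wrist_force: [0.6, 0.6, -1.5]
opening: 0.039
grasp_force: 71.0
t 5.88 pos [0.4234 0.0724 0.1671] rot [-1.799e+02  2.000e-02  8.507e+01] F [ 0.6  0.6 -1.5] open 0.039 grip 71.0
tool mm [165.8 139.4  -0.9] rz -0.0406
```

View pics/c5.png

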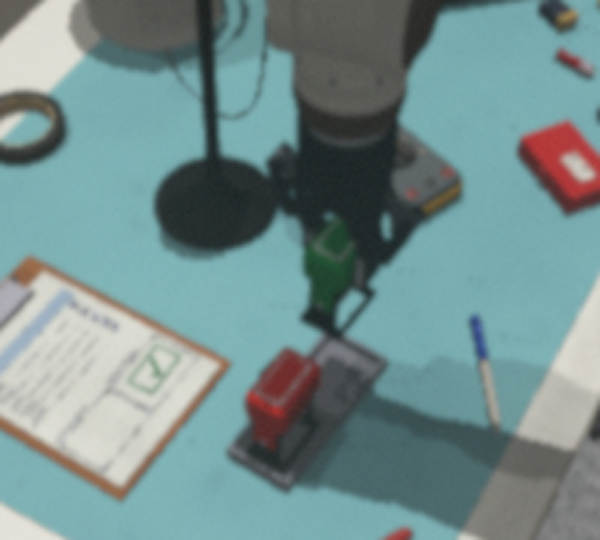

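The green stamp hangs straight in the grip, clear of the tray. Move up and diagonally over the empty box, and hover.

```bash
python3 -m crank '[{"gripper":25,"travel":[0,0,-20],"twist":[0,0,0]},{"gripper":25,"travel":[8,7,-15],"twist":[0,0,0]},{"gripper":25,"travel":[22,19,-5],"twist":[0,0,0]},{"gripper":25,"travel":[30,25,0],"twist":[0,0,0]},{"gripper":25,"travel":[32,27,0],"twist":[0,0,0]},{"gripper":25,"travel":[32,27,0],"twist":[0,0,0]},{"gripper":25,"travel":[24,20,5],"twist":[0,0,0]},{"gripper":25,"travel":[12,10,20],"twist":[0,0,0]},{"gripper":25,"travel":[5.8,4.4,30],"twist":[0,0,-0.04]},{"gripper":25,"travel":[0,0,35],"twist":[0,0,0]},{"gripper":25,"travel":[0,0,25],"twist":[0,0,0]},{"gripper":25,"travel":[0,0,12],"twist":[0,0,0]}]'
python3 -m crank '[{"gripper":25,"travel":[0,0,0],"twist":[0,0,0]},{"gripper":25,"travel":[0,0,0],"twist":[0,0,0]},{"gripper":25,"travel":[0,0,0],"twist":[0,0,0]}]'
python3 - <<'E'
from h import *
delta(.5765,.2256,.0614,87.4)
a=bot.camera("scene");cv2.imwrite("pics/s6.png",a[:,:,::-1])
im=cv2.resize(a[170:280,190:320],None,fx=5,fy=5,interpolation=2)
# expected box outline on card
C=np.array([.5765,.2256]);th=np.radians(-2.6);R=np.array([[np.cos(th),-np.sin(th)],[np.sin(th),np.cos(th)]])
for hx,hy,z,col,cc in((.025,.036,.006,(255,0,255),C),):
    q=[proj("scene",[*(cc+R@np.array(v)),z]) for v in((hx,hy),(hx,-hy),(-hx,-hy),(-hx,hy))]
    cv2.polylines(im,[(5*(np.array(q)-[190,170]+.5)).astype(int)],True,col,1)
t=bot.get_obs()["ee_pos"];h=t[2]-.0554
q=[proj("scene",[*(t[:2]+R@np.array(v)),h]) for v in((.02,.031),(.02,-.031),(-.02,-.031),(-.02,.031))]
cv2.polylines(im,[(5*(np.array(q)-[190,170]+.5)).astype(int)],True,(255,255,0),1)
cv2.imwrite("pics/c6.png",im[:,:,::-1])
E
```

```text
time: 7.42
ee_pos: [0.5755, 0.2248, 0.0783]
tcp_rot: [-179.8, 0.1, 87.3]
wrist_force: [0.9, -0.4, -0.9]
opening: 0.0396
grasp_force: 71.0
time: 7.8
ee_pos: [0.5775, 0.2258, 0.0825]
tcp_rot: [179.9, -0.0, 87.4]
wrist_force: [0.1, -0.5, -1.4]
opening: 0.0396
grasp_force: 71.0
t 7.8 pos [0.5775 0.2258 0.0825] rot [ 1.7991e+02 -4.0000e-02  8.7360e+01] F [ 0.1 -0.5 -1.4] open 0.0396 grip 71.0
tool mm [-0.3 -1.  21.1] rz -0.0007
```

View pics/c6.png

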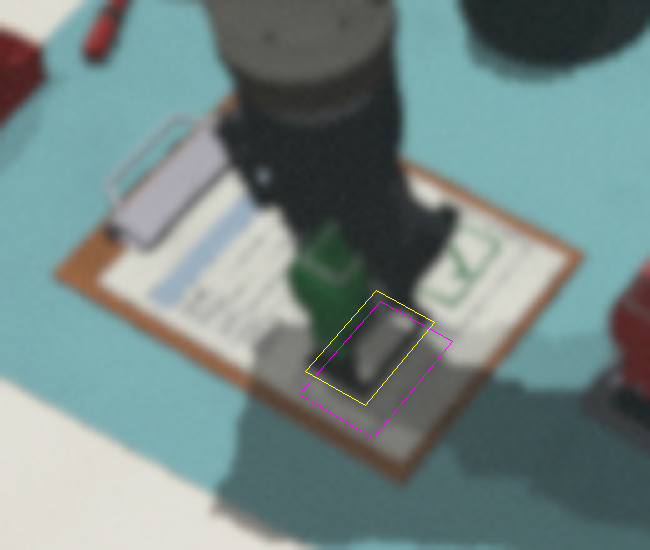

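The stamp hovers over the empty left box: its foot is near (355,370), inside the magenta box outline apart from the hover parallax. Lower it to just above the card and look once more, brightened.

```bash
python3 -m crank '[{"gripper":25,"travel":[0,-1,8],"twist":[0,0,0]},{"gripper":25,"travel":[0,0,7],"twist":[0,0,0]},{"gripper":25,"travel":[0,0,3],"twist":[0,0,0]},{"gripper":25,"travel":[0,0,0],"twist":[0,0,0]},{"gripper":25,"travel":[0,0,0],"twist":[0,0,0]}]'
python3 - <<'E'
from h import *
delta(.5765,.2256,.0614,87.4)
a=np.mean([bot.camera("scene") for _ in range(3)],0).astype(np.uint8);cv2.imwrite("pics/s7.png",a[:,:,::-1])
u0,v0,s=235,205,9
im=cv2.resize(a[v0:v0+62,u0:u0+65],None,fx=s,fy=s,interpolation=cv2.INTER_CUBIC)
im=(255*(im/255.)**.5).astype(np.uint8)
th=np.radians(-2.6);R=np.array([[np.cos(th),-np.sin(th)],[np.sin(th),np.cos(th)]])
t=bot.get_obs()["ee_pos"]
for c,hx,hy,z,col in(((.5765,.2256),.025,.036,.006,(255,0,255)),(t[:2],.02,.031,t[2]-.0554,(255,255,0))):
    q=[proj("scene",[*(np.array(c)+R@np.array(v)),z]) for v in((hx,hy),(hx,-hy),(-hx,-hy),(-hx,hy))]
    cv2.polylines(im,[(s*(np.array(q)-[u0,v0]+.5)).astype(int)],True,col,1)
cv2.imwrite("pics/c7.png",im[:,:,::-1])
E
```

```text
time: 8.48
ee_pos: [0.5761, 0.2257, 0.0635]
tcp_rot: [180.0, -0.0, 87.4]
wrist_force: [0.5, 0.8, -2.0]
opening: 0.0389
grasp_force: 71.0
t 8.47 pos [0.5761 0.2257 0.0635] rot [ 1.7998e+02 -1.0000e-02  8.7360e+01] F [ 0.5  0.8 -2. ] open 0.0389 grip 71.0
tool mm [-0.1  0.4  2.1] rz -0.0006
```

View pics/c7.png

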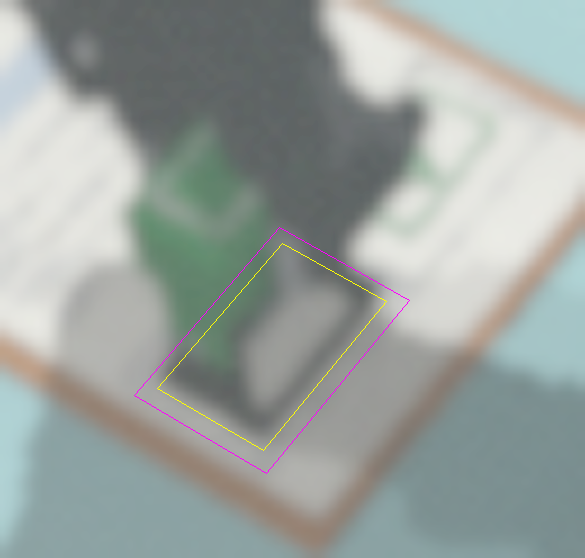

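The foot sits inside the magenta box. Its +y end looks a few mm short of the predicted yellow outline, so I'll measure the edges numerically.

```bash
python3 - <<'E'
from h import *
g=cv2.imread("pics/s7.png",0).astype(np.float32)
th=np.radians(-2.6);R=np.array([[np.cos(th),-np.sin(th)],[np.sin(th),np.cos(th)]]);t=np.array([.5761,.2257])
def prof(f,s,z):
    P=np.array([proj("scene",[*(t+R@np.array(f(v))),z]) for v in s],np.float32)
    return cv2.remap(g,P[:,0].reshape(1,-1),P[:,1].reshape(1,-1),cv2.INTER_CUBIC)[0]
s=np.arange(.014,.046,.002)
z=.008
print((s*1000).round().astype(int))
for x in(-.012,-.006,0,.006,.012):print("+y x",x,prof(lambda v:(x,v),s,z).astype(int))
for x in(-.016,-.012,-.008):print("-y x",x,prof(lambda v:(x,-v),s,z).astype(int))
s=np.arange(.006,.036,.002);print((s*1000).round().astype(int))
for y in(-.02,-.01,0,.01,.02,.025):print("-x y",y,prof(lambda v:(-v,y),s,z).astype(int))
E
```

```text
[14 16 18 20 22 24 26 28 30 32 34 36 38 40 42 44]
+y x -0.012 [ 68  66  63  54  47  46  52  69  89 104 111 112 105  98  85  76]
+y x -0.006 [ 87  76  63  51  42  43  55  74  93 107 111 110 106  98  85  75]
+y x 0 [ 55  46  39  38  39  45  58  80  97 113 115 113 108  98  85  76]
+y x 0.006 [ 44  41  40  39  39  45  54  76  92 108 112 111 106  97  84  75]
+y x 0.012 [ 50  45  42  39  38  44  52  72  91 106 111 111 106  98  84  75]
-y x -0.016 [ 57  59  59  60  59  60  62  69  82  93 108 122 138 159 177 193]
-y x -0.012 [ 67  69  66  66  62  56  49  41  44  55  73 100 127 154 178 194]
-y x -0.008 [ 88  90  89  88  83  72  60  46  41  50  67 101 129 159 181 197]
[ 6  8 10 12 14 16 18 20 22 24 26 28 30 32 34]
-x y -0.02 [91 88 78 66 56 60 71 82 85 88 91 94 97 97 94]
-x y -0.01 [92 88 80 68 58 57 67 77 84 87 88 90 91 92 94]
-x y 0 [94 87 81 69 58 58 69 79 86 88 90 92 93 93 93]
-x y 0.01 [94 90 83 72 60 58 67 78 83 85 88 90 92 94 94]
-x y 0.02 [51 56 58 54 51 56 69 82 87 92 93 95 97 98 99]
-x y 0.025 [ 48  46  46  48  50  59  69  81  88  94 100 104 107 110 113]
```

The offset lies along the camera's line of sight, so it is mostly height, not lateral. I'll nudge 1 mm and lower until contact.

```bash
python3 -m crank '[{"gripper":25,"travel":[1,0,0],"twist":[0,0,0]},{"gripper":25,"travel":[0,0,1],"twist":[0,0,0]},{"gripper":25,"travel":[0,0,1],"twist":[0,0,0]},{"gripper":25,"travel":[0,0,0],"twist":[0,0,0]}]'
python3 -m crank '[{"gripper":25,"travel":[0,0,1],"twist":[0,0,0]},{"gripper":25,"travel":[0,0,1],"twist":[0,0,0]},{"gripper":25,"travel":[0,0,0],"twist":[0,0,0]}]'
python3 -m crank '[{"gripper":25,"travel":[0,0,1],"twist":[0,0,0]},{"gripper":25,"travel":[0,0,1],"twist":[0,0,0]},{"gripper":25,"travel":[0,0,0],"twist":[0,0,0]}]'
```

```text
time: 9.12
ee_pos: [0.5762, 0.2268, 0.0617]
tcp_rot: [180.0, -0.0, 87.4]
wrist_force: [-0.3, 0.7, 3.8]
opening: 0.0392
grasp_force: 71.7
time: 9.5
ee_pos: [0.5762, 0.2268, 0.0596]
tcp_rot: [180.0, -0.0, 87.4]
wrist_force: [-1.2, -0.2, 3.9]
opening: 0.0391
grasp_force: 71.8
time: 9.88
ee_pos: [0.5763, 0.2268, 0.0576]
tcp_rot: [180.0, -0.0, 87.4]
wrist_force: [-0.1, 0.5, 5.6]
opening: 0.0394
grasp_force: 71.9
```

Contact came at the expected height. Before pressing, I'll check the scene camera's bias at the card plane using the box lines in the first picture.

```bash
python3 - <<'E'
from h import *
th=np.radians(-2.6);R=np.array([[np.cos(th),-np.sin(th)],[np.sin(th),np.cos(th)]]);t=np.array([.5765,.2256])
s=np.arange(-.056,.058,.002)
def run(n,g,c,tag):
    def prof(f):
        P=np.array([proj(n,[*(c+R@np.array(f(v))),.006]) for v in s],np.float32)
        return cv2.remap(g,P[:,0].reshape(1,-1),P[:,1].reshape(1,-1),cv2.INTER_CUBIC)[0]
    px=np.mean([prof(lambda v:(v,k)) for k in np.linspace(-.025,.025,11)],0)
    py=np.mean([prof(lambda v:(k,v)) for k in np.linspace(-.016,.016,9)],0)
    print(tag);print("x",list(zip((s*1000).round().astype(int).tolist(),px.astype(int).tolist())));print("y",list(zip((s*1000).round().astype(int).tolist(),py.astype(int).tolist())))
for n in("scene","top"): run(n,cv2.imread(f"pics/{n}0.png",0).astype(np.float32),t,n)
E
```

```text
scene
x [(-56, 122), (-54, 110), (-52, 108), (-50, 120), (-48, 142), (-46, 167), (-44, 187), (-42, 196), (-40, 199), (-38, 200), (-36, 200), (-34, 200), (-32, 200), (-30, 198), (-28, 194), (-26, 188), (-24, 184), (-22, 186), (-20, 193), (-18, 199), (-16, 200), (-14, 201), (-12, 201), (-10, 202), (-8, 202), (-6, 202), (-4, 202), (-2, 203), (0, 203), (2, 203), (4, 203), (6, 203), (8, 203), (10, 203), (12, 202), (14, 202), (16, 202), (18, 202), (20, 201), (22, 197), (24, 190), (26, 184), (28, 181), (30, 181), (32, 186), (34, 192), (36, 198), (38, 202), (40, 203), (42, 204), (44, 205), (46, 204), (48, 205), (50, 204), (52, 202), (54, 199), (56, 194)]
y [(-56, 173), (-54, 177), (-52, 187), (-50, 196), (-48, 199), (-46, 198), (-44, 193), (-42, 183), (-40, 175), (-38, 174), (-36, 181), (-34, 191), (-32, 199), (-30, 201), (-28, 202), (-26, 202), (-24, 202), (-22, 202), (-20, 201), (-18, 201), (-16, 200), (-14, 200), (-12, 199), (-10, 200), (-8, 200), (-6, 200), (-4, 200), (-2, 201), (0, 200), (2, 200), (4, 201), (6, 202), (8, 203), (10, 204), (12, 204), (14, 204), (16, 204), (18, 205), (20, 
[... 798 characters left out ...]
 (48, 161), (50, 162), (52, 159), (54, 153), (56, 144)]
y [(-56, 140), (-54, 119), (-52, 138), (-50, 160), (-48, 160), (-46, 160), (-44, 161), (-42, 161), (-40, 147), (-38, 134), (-36, 135), (-34, 149), (-32, 161), (-30, 161), (-28, 160), (-26, 159), (-24, 158), (-22, 159), (-20, 160), (-18, 159), (-16, 158), (-14, 158), (-12, 157), (-10, 158), (-8, 157), (-6, 157), (-4, 157), (-2, 158), (0, 158), (2, 158), (4, 158), (6, 159), (8, 158), (10, 159), (12, 160), (14, 161), (16, 161), (18, 160), (20, 161), (22, 161), (24, 162), (26, 162), (28, 162), (30, 163), (32, 165), (34, 157), (36, 147), (38, 157), (40, 147), (42, 117), (44, 97), (46, 90), (48, 93), (50, 96), (52, 111), (54, 125), (56, 126)]
```

The scene camera's bias accounts for about 1 mm. The remaining offset is about 1.5 mm, well inside the 5 mm margin, so press.

```bash
python3 -m crank '[{"gripper":25,"travel":[0,0,3],"twist":[0,0,0]},{"gripper":25,"travel":[0,0,4],"twist":[0,0,0]},{"gripper":25,"travel":[0,0,4],"twist":[0,0,0]},{"gripper":25,"travel":[0,0,4],"twist":[0,0,0]},{"gripper":25,"travel":[0,0,2],"twist":[0,0,0]},{"gripper":25,"travel":[0,0,1],"twist":[0,0,0]},{"gripper":25,"travel":[0,0,0],"twist":[0,0,0]}]'
python3 -m crank '[{"gripper":25,"travel":[0,0,1],"twist":[0,0,0]},{"gripper":25,"travel":[0,0,1],"twist":[0,0,0]},{"gripper":25,"travel":[0,0,0],"twist":[0,0,0]}]'
```

```text
time: 10.75
ee_pos: [0.5765, 0.2268, 0.0405]
tcp_rot: [179.9, -0.0, 87.4]
wrist_force: [-1.8, -1.2, 11.2]
opening: 0.0394
grasp_force: 72.5
time: 11.12
ee_pos: [0.5765, 0.2268, 0.0386]
tcp_rot: [179.9, -0.0, 87.4]
wrist_force: [-1.9, -1.1, 11.7]
opening: 0.0394
grasp_force: 72.5
```

```bash
python3 -m crank '[{"gripper":25,"travel":[0,0,0.7],"twist":[0,0,0]},{"gripper":25,"travel":[0,0,0.5],"twist":[0,0,0]},{"gripper":25,"travel":[0,0,0],"twist":[0,0,0]}]'
python3 -m crank '[{"gripper":25,"travel":[0,0,0.5],"twist":[0,0,0]},{"gripper":25,"travel":[0,0,0.3],"twist":[0,0,0]},{"gripper":25,"travel":[0,0,0],"twist":[0,0,0]}]'
```

```text
time: 11.5
ee_pos: [0.5765, 0.2268, 0.0376]
tcp_rot: [179.9, -0.0, 87.4]
wrist_force: [-2.9, -1.0, 12.5]
opening: 0.0389
grasp_force: 72.7
time: 11.88
ee_pos: [0.5766, 0.2268, 0.0375]
tcp_rot: [179.9, -0.1, 87.4]
wrist_force: [-4.5, -1.4, 17.7]
opening: 0.0395
grasp_force: 73.2
```

```bash
python3 -m crank '[{"gripper":25,"travel":[0,0,0.7],"twist":[0,0,0]},{"gripper":25,"travel":[0,0,0],"twist":[0,0,0]},{"gripper":25,"travel":[0,0,0],"twist":[0,0,0]}]'
python3 -m crank '[{"gripper":25,"travel":[0,0,-3],"twist":[0,0,0]},{"gripper":25,"travel":[0,0,-6],"twist":[0,0,0]},{"gripper":25,"travel":[0,0,-8],"twist":[0,0,0]},{"gripper":25,"travel":[0,0,-8],"twist":[0,0,0]},{"gripper":25,"travel":[0,0,-5],"twist":[0,0,0]},{"gripper":25,"travel":[0,0,-10],"twist":[0,0,0]},{"gripper":25,"travel":[0,0,-30],"twist":[0,0,0]},{"gripper":25,"travel":[0,0,-40],"twist":[0,0,0]},{"gripper":25,"travel":[0,0,-40],"twist":[0,0,0]},{"gripper":25,"travel":[0,0,-15],"twist":[0,0,0]},{"gripper":25,"travel":[0,0,0],"twist":[0,0,0]},{"gripper":25,"travel":[0,0,0],"twist":[0,0,0]}]'
python3 -c "
from h import *
delta(.424,.0724,.2,85.1)
cv2.imwrite('pics/s8.png',bot.camera('scene')[:,:,::-1])"
```

```text
time: 12.25
ee_pos: [0.5766, 0.2268, 0.0375]
tcp_rot: [179.9, -0.1, 87.4]
wrist_force: [-6.5, -1.6, 21.7]
opening: 0.0393
grasp_force: 73.7
time: 13.75
ee_pos: [0.5756, 0.2265, 0.1975]
tcp_rot: [-179.9, 0.1, 87.4]
wrist_force: [-0.2, -0.0, -2.3]
opening: 0.0395
grasp_force: 71.2
t 13.75 pos [0.5756 0.2265 0.1975] rot [-1.7986e+02  7.0000e-02  8.7370e+01] F [-0.2 -0.  -2.3] open 0.0395 grip 71.2
tool mm [-160.9 -144.3   -2.5] rz 0.0396
```

The stop was reached: z stalled at 0.0375 while the force rose to 22 N. Return to the tray.

```bash
python3 -m crank '[{"gripper":25,"travel":[-8,-7,0],"twist":[0,0,0]},{"gripper":25,"travel":[-22,-20,0],"twist":[0,0,0]},{"gripper":25,"travel":[-30,-27,0],"twist":[0,0,0]},{"gripper":25,"travel":[-32,-29,0],"twist":[0,0,0]},{"gripper":25,"travel":[-32,-29,0],"twist":[0,0,0]},{"gripper":25,"travel":[-22,-20,0],"twist":[0,0,0]},{"gripper":25,"travel":[-10,-9,0],"twist":[0,0,0]},{"gripper":25,"travel":[-4.9,-3.3,0],"twist":[0,0,0.0396]},{"gripper":25,"travel":[0,0,15],"twist":[0,0,0]},{"gripper":25,"travel":[0,0,30],"twist":[0,0,0]},{"gripper":25,"travel":[0,0,30],"twist":[0,0,0]},{"gripper":25,"travel":[0,0,15],"twist":[0,0,0]}]'
python3 -m crank '[{"gripper":25,"travel":[0,0,5],"twist":[0,0,0]},{"gripper":25,"travel":[0,0,0],"twist":[0,0,0]},{"gripper":25,"travel":[0,0,0],"twist":[0,0,0]}]'
python3 - <<'E'
from h import *
delta(.424,.0724,.0604,85.1)
# print check in picture after lift
a=cv2.imread("pics/s8.png");b=bot.camera("scene")[:,:,::-1].copy()
a=cv2.resize(b[180:280,190:270],None,fx=5,fy=5,interpolation=2);c=cv2.resize(b[150:250,300:375],None,fx=5,fy=5,interpolation=2)
cv2.imwrite("pics/c8.png",np.hstack([a,c]))
E
```

```text
time: 15.3
ee_pos: [0.4238, 0.0729, 0.1069]
tcp_rot: [-179.8, 0.0, 85.1]
wrist_force: [-0.6, 0.0, -1.3]
opening: 0.0392
grasp_force: 71.1
time: 15.68
ee_pos: [0.4251, 0.0727, 0.1055]
tcp_rot: [179.9, -0.0, 85.1]
wrist_force: [0.9, -0.3, -1.7]
opening: 0.0393
grasp_force: 71.1
t 15.68 pos [0.4251 0.0727 0.1055] rot [ 1.7992e+02 -2.0000e-02  8.5100e+01] F [ 0.9 -0.3 -1.7] open 0.0393 grip 71.1
tool mm [-0.4 -1.  45.1] rz 0.0
```

View pics/c8.png

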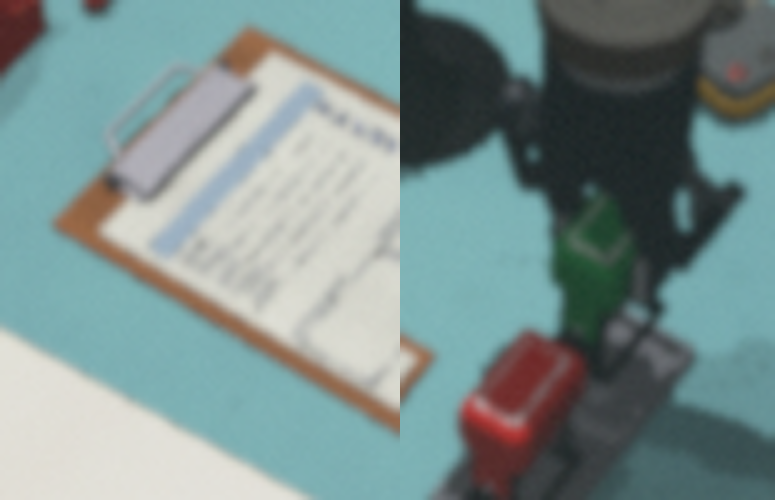

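The stamp is upright above its own empty well. The card crop shows the box's left part with no obvious mark, so I'll check that numerically later. Lower the stamp and look at the force.

```bash
python3 -m crank '[{"gripper":25,"travel":[-0.4,-1,10],"twist":[0,0,0]},{"gripper":25,"travel":[0,0,15],"twist":[0,0,0]},{"gripper":25,"travel":[0,0,10],"twist":[0,0,0]},{"gripper":25,"travel":[0,0,5],"twist":[0,0,0]},{"gripper":25,"travel":[0,0,3],"twist":[0,0,0]},{"gripper":25,"travel":[0,0,1],"twist":[0,0,0]},{"gripper":25,"travel":[0,0,0],"twist":[0,0,0]},{"gripper":25,"travel":[0,0,0],"twist":[0,0,0]}]'
python3 - <<'E'
from h import *
delta(.424,.0724,.0604,85.1)
b=bot.camera("scene");cv2.imwrite("pics/s9.png",b[:,:,::-1]);a=cv2.imread("pics/scene0.png")[:,:,::-1]
th=np.radians(-2.6)
for im in(a,b):
    for c in((.5765,.2256),(.573,.151)):
        q=np.array([proj("scene",[c[0]+x,c[1]+y,.006]) for x,y in((.02,.03),(.02,-.03),(-.02,-.03),(-.02,.03))]).astype(np.int32)
        m=np.zeros(a.shape[:2],np.uint8);cv2.fillPoly(m,[q],255);p=im[m>0].astype(int);g=p[:,1]-p[:,0];print(c,p.mean(0).round(),"G-R max",g.max(),"n>8",(g>8).sum(),len(g))
E
```

```text
time: 16.73
ee_pos: [0.4236, 0.0723, 0.0609]
tcp_rot: [180.0, -0.0, 85.1]
wrist_force: [-0.0, -0.0, -1.4]
opening: 0.039
grasp_force: 71.1
t 16.73 pos [0.4236 0.0723 0.0609] rot [ 1.7997e+02 -1.0000e-02  8.5090e+01] F [-0.  -0.  -1.4] open 0.039 grip 71.1
tool mm [0.1 0.3 0.5] rz -0.0001
(0.5765, 0.2256) [203. 204. 195.] G-R max 2 n>8 0 299
(0.573, 0.151) [181. 189. 176.] G-R max 26 n>8 105 274
(0.5765, 0.2256) [210. 211. 202.] G-R max 2 n>8 0 299
(0.573, 0.151) [188. 195. 182.] G-R max 27 n>8 111 274
```

No colour change in the box, but the press evidence is solid: 24.2 mm of travel, about 12.5 N just before the stop, then stalled at 22 N. The simulation apparently doesn't draw new prints. Settle the stamp, release and retreat.

```bash
python3 -m crank '[{"gripper":25,"travel":[0,0,0.6],"twist":[0,0,0]},{"gripper":25,"travel":[0,0,0],"twist":[0,0,0]},{"gripper":43,"travel":[0,0,0],"twist":[0,0,0]},{"gripper":48,"travel":[0,0,0],"twist":[0,0,0]},{"gripper":60,"travel":[0,0,0],"twist":[0,0,0]},{"gripper":70,"travel":[0,0,0],"twist":[0,0,0]},{"gripper":70,"travel":[0,0,0],"twist":[0,0,0]}]'
python3 -m crank '[{"gripper":70,"travel":[0,0,-10],"twist":[0,0,0]},{"gripper":70,"travel":[0,0,-25],"twist":[0,0,0]},{"gripper":70,"travel":[0,0,-40],"twist":[0,0,0]},{"gripper":70,"travel":[0,0,-40],"twist":[0,0,0]},{"gripper":70,"travel":[0,0,-20],"twist":[0,0,0]},{"gripper":70,"travel":[-40,0,0],"twist":[0,0,0]},{"gripper":70,"travel":[-60,0,0],"twist":[0,0,0]},{"gripper":70,"travel":[-60,0,0],"twist":[0,0,0]},{"gripper":70,"travel":[-60,0,0],"twist":[0,0,0]},{"gripper":70,"travel":[-40,0,0],"twist":[0,0,0]},{"gripper":70,"travel":[0,0,0],"twist":[0,0,0]},{"gripper":70,"travel":[0,0,0],"twist":[0,0,0]}]'
python3 - <<'E'
from h import *
for n in("scene","top"):
    b=bot.camera(n);cv2.imwrite(f"pics/{n}10.png",b[:,:,::-1]);a=cv2.imread(f"pics/{n}0.png")[:,:,::-1].copy()
    box=(325,190,360,232) if n=="scene" else (315,215,352,250);rb=(305,205,340,255) if n=="scene" else (280,215,320,250)
    for im in(a,b):
        for lo,hi,bx in(((50,90,40),(80,255,255),box),((0,130,60),(8,255,255),rb)):
            c,m=blob(im,lo,hi,bx);print(n,cv2.boundingRect(c),cv2.countNonZero(m),cv2.minAreaRect(c)[0])
        p=proj(n,(.5765,.2256,.006)).astype(int);w=im[p[1]-4:p[1]+5,p[0]-5:p[0]+6].astype(int);print(" box",w.mean((0,1)).round(),w.std((0,1)).round(1))
E
```

```text
time: 17.65
ee_pos: [0.4235, 0.0723, 0.06]
tcp_rot: [-180.0, -0.0, 85.1]
wrist_force: [0.5, 0.0, -0.5]
opening: 0.0696
grasp_force: 0.0
time: 19.15
ee_pos: [0.4012, -0.1865, 0.1954]
tcp_rot: [180.0, -0.0, 85.1]
wrist_force: [-0.2, 0.4, -0.2]
opening: 0.0702
grasp_force: 0.0
scene (331, 196, 23, 31) 308 (340.5, 209.5)
scene (313, 220, 24, 20) 214 (326.08538818359375, 231.02670288085938)
 box [203. 204. 195.] [2.  1.9 1.8]
scene (331, 196, 23, 31) 307 (340.23828125, 209.5167999267578)
scene (313, 220, 24, 21) 215 (326.1040954589844, 231.01690673828125)
 box [210. 211. 201.] [2. 2. 2.]
top (321, 224, 24, 16) 264 (332.5, 231.5)
top (290, 222, 24, 15) 228 (301.5, 229.0)
 box [157. 162. 155.] [1.8 1.9 1.8]
top (321, 224, 24, 16) 263 (332.5, 231.5)
top (290, 222, 24, 15) 227 (301.5, 229.0)
 box [161. 166. 159.] [2.  2.  1.9]
```

```bash
python3 -c "
from workcell import bot
print(bot.job_done())"
```

```text
the job is handed in; nothing more can be done
None
```

I stood the green stamp in the empty left box, pressed its head to the stop (24 mm, held at about 22 N), set it back upright and head-up in its own well, and handed the job in at about 19 s; the cameras showed no new print mark in the box, so the print rests on the travel and force readings.

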